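# Load-test a coil spring at its marked height

## Task

Stand the straight coil spring upright on the middle of the spring tester's round plate and let go of it. Then, with the fingers closed, press its top straight down until it is level with the top of the height blade on the tester's post, hold it there for about two seconds so that the force dial can be read, and let it rise again; do not press it on down to its stop. Leave it standing free on the plate, and leave the cone-shaped and the wavy-ring springs where they are.

Things in the scene. Friction and masses are not known exactly. Their poses are not given: they have to be found in the camera images.
- coil_mid (a point): Centre, half-way up, of the straight (cylindrical) coil spring of bare steel, tallest of three springs standing on the bench in any order. 70 mm high; dark foot disc 40 mm across, 6 mm high; coils 35 mm across, firm to a grip from 6 to 40 mm above the underside; dark top disc. About 0.15 kg. z up; round, yaw is free. This point stays 35 mm above its underside when pressed.
- coil_head (a point): Centre of the upper face of the coil spring's top disc (35 mm across), 70 mm above the spring's underside when unloaded; it moves down as the spring is pressed.
- coil_top (a joint): How far the coil spring is compressed, in m: 0 free, 0.030 at its stop. Stiffness about 0.6 N per mm; springs back by itself.
- plate_top (a point): Centre of the top of the tester's unloaded plate, a steel disc 70 mm across, 57 mm above the bench, at one end of a grey tester (150 x 200 mm, 45 mm high) fixed to the bench. z up; x points from the plate to the post, y to the dial (100 mm off, lower than the plate). The plate sinks 0.4 mm per newton, at most 8 mm.
- mark (a point): The marked height: tip and upper face of the small level steel blade on the tester's post, 54 mm above the unloaded plate, 16 mm below the top of the unloaded spring; pressing to it takes about 8 N. The tip is 56 mm from the plate's centre along the plate's x; the post is 10 mm thick, 82 mm from the plate's centre, ending 70 mm above the plate.
- needle (a joint): Needle of the tester's force dial (a white face with black ticks, 84 mm across): 0.2 rad for each newton on the plate, clockwise; the spring's own weight shows about 0.3 rad.
- cone_mid (a point): Centre, half-way up, of the cone-shaped coil spring (47 mm across at the foot, 52 mm high), a bystander.
- wave_mid (a point): Centre, half-way up, of the wave spring (a stack of wavy rings, 43 mm across, 24 mm high), a bystander.

How it is judged:
By the outcome, as a careful person would: the job done as asked, in the order asked, and still so for the second after the job is handed in, with the robot touching nothing.
It also fails if it takes over 50 s, if anything falls off the work surface, if the arm or the gripper's body presses on something with over 40 N, if the wrist force passes 120 N, or if a joint passes its speed limit or range.

## Robot

A 6-joint arm with a two-finger parallel gripper is mounted at the origin on a cart in front of the work surface, level with it; the furniture and walls round the work are solid. World frame = base frame: x ahead of the robot, y to its left, z up, the work surface at z = 0. Lengths are in mm, angles in rad, forces in N, time in s.
With the tool pointing down it reaches from about 350 to 875 mm from the base axis. Payload 4.2 kg.
Tool frame: the origin (TCP) lies at the very end of the fingers, on their centre line; the grasp point (between the pads) lies arm.grip_depth behind it (arm.grip_depth is the distance from the TCP to the grasp point, in mm); z points along the fingers, y is the direction in which the jaws open and shut (so a half turn about z gives the same grasp; the last joint's range is limited). The gripper opens to 85 mm and grips with 20 to 120 N. Pads are 22 mm wide; open, the fingers measure 114 mm over their backs; the gripper's body (76 mm by 85 mm) begins 54 mm behind the grasp point. The pads swing forward as they close: fully open they stand 13 mm farther back than shut.
Start: joints at [-0.944, 0.385, 0.008, 0, -1.194, -0.259], TCP at [224.741, -583.173, 231.312] pointing down, gripper open.
Joint ranges: [-3.14, 3.14], [-1.21, 2.06], [-1.07, 1.41], [-3.16, 2.05], [-2.99, -0.16], [-3.1, 3.1]. Speed limits (rad/s): [2.79, 2.79, 3.14, 3.14, 3.14, 3.14].

## Interface

Orientations are given as a unit quaternion [x, y, z, w].
In Python, from bench import arm, optics, workorder gives the robot as it stands. The module is installed in compiled form; this text tells all that it offers.
- The arm moves only by the tool play_rows, never from a script. Its arguments are lists of equal length, an entry for each row: "travel": the shift along the tool's x, y, z in m, a list of three; "rotation": the turn, a rotation vector about the tool's x, y, z in rad, a list of three; "grip": the opening, from 0 (shut) to 1 (fully open). In form: {"travel": [[x, y, z], ...], "rotation": [[rx, ry, rz], ...], "grip": [grip, ...]}. A call has 1 to 12 rows; each row shifts and turns the commanded pose from where the row before left it, along the tool's axes as they then stand; what a row does not reach is not made up. A row lasts 1/12 s, in which the tool goes at most 41.7 mm and 7.16 degrees, less where a joint would pass 70% of its speed; a pose out of reach is approached as far as the arm can. A call is refused whole if a number of a shift passes 0.0417 or a number of a turn 0.125, either way. A call with a gripper value outside its range is refused whole. The fingers move at their own pace and stop on an object; the grip force is fixed at half the most. Time passes only in rows, so rows that do not move let the fingers close. It gives the time, the measured TCP pose, the force and the opening at its end, in the units of the state.
- arm.read_state(): the state, without advancing time (a new reading comes with each control period).
- optics.get_image(name): name is "scene" or "top"; returns a dict with "image" (400x640x3 uint8, blue, green, red), "depth" (400x640 float32, mm along the optical axis (not along the pixel's ray), 0 where there is no reading), "camera_matrix" (3x3 intrinsics, pixels), "R" (3x3) and "t" (3): a world point X has camera coordinates R X + t. Camera axes: x right, y down, z forward; pixel columns grow to the right and rows downward; lengths in mm; the calibration is good to about 2 mm. A picture is of the moment at which its call begins.
- workorder.job_done(): hands the job in, once; it reports no verdict.
The state is a dict: "clock": time; "joints": joint angles; "joint_vel": joint speeds; "joint_efforts": joint torques, N m; "position": TCP position; "ee_rot": TCP orientation; "contact_force": force on the tool from outside, world axes, zero at the start; "wrist_torque": the same for the moment, N m; "gripper_width": finger opening in mm.
Only numpy, scipy, OpenCV 4.12 (cv2) and the standard library are available. Lean on these libraries where they do the work, as an engineer would, in place of code of your own. Each camera call takes 0.05 s, during which the arm holds its last target. There are 200 camera calls.

## Working session

There is one attempt and no reset: what is moved stays moved. The work goes in short steps, Python scripts to look and compute and a tool call to move; the robot and the scene stay as the last step left them, time stands still between calls to the robot, and variables do not carry over. Pictures are saved under pics/ and viewed, about 8 in all and at most 12, crops included, and the job is handed in when it is done.

Besides the shell and the picture viewer there is one more tool, called after "Call:" as name(argument=value, ...) on one line, values as JSON. play_rows: Moves the arm, as the interface text tells. Its arguments: {"type":"object","properties":{"travel":{"type":"array","items":{"type":"array","items":{"type":"number"}}},"rotation":{"type":"array","items":{"type":"array","items":{"type":"number"}}},"grip":{"type":"array","items":{"type":"number"}}},"required":["travel","rotation","grip"]}

```bash
mkdir -p pics
cat > h.py <<'E'
from bench import arm, optics, workorder
import numpy as np, cv2
def pts(d):
    K=d["camera_matrix"];z=d["depth"];v,u=np.mgrid[:400,:640]
    c=np.stack([(u-K[0,2])/K[0,0]*z,(v-K[1,2])/K[1,1]*z,z],-1)
    P=(c-d["t"])@d["R"]; P[z==0]=np.nan
    return P
E
python3 - <<'E'
from h import *
s=arm.read_state();print(s,arm.grip_depth)
for n in("scene","top"):
    d=optics.get_image(n);cv2.imwrite(f"pics/{n}0.png",d["image"]);np.savez(f"{n}0.npz",**d)
    print(n,-d["R"].T@d["t"],d["R"],d["camera_matrix"][0,0])
E
```

```text
{'clock': 0.0, 'joints': array([-9.44368828e-01,  3.85569680e-01,  6.59222994e-03, -4.88852602e-04,
       -1.19399971e+00, -2.58636620e-01]), 'joint_vel': array([1.55662558e-03, 1.84668094e-03, 7.25173210e-04, 5.03335616e-04,
       5.80815401e-05, 1.20557606e-03]), 'joint_efforts': array([-3.38301525e-04, -3.92289305e+01,  1.88399720e+01,  4.18609098e+00,
       -4.59521951e-03, -1.16870771e-05]), 'position': array([ 224.54022857, -582.63241903,  230.2020245 ]), 'ee_rot': array([-1.82771932e-01,  9.83154708e-01,  1.08266468e-03, -2.61652161e-04]), 'contact_force': array([-0.27783978, -0.23295695, -0.17182272]), 'wrist_torque': array([-0.02052584, -0.01990185,  0.03903504]), 'gripper_width': 85.7565631278343} 18.700000000000003
scene [ -47.86229974 -655.15601723  452.57410887] [[ 0.65066775 -0.75921541 -0.01494777]
 [-0.30141833 -0.24015595 -0.92275246]
 [ 0.69697809  0.60491081 -0.38510317]] 381.0150340861096
top [ 393.44609709  -96.35660879 1036.73776061] [[ 0.01112775 -0.99991875  0.00621863]
 [-0.9832566  -0.01207313 -0.18182599]
 [ 0.1818863  -0.00409119 -0.98331106]] 391.45227910493145
```

View pics/scene0.png

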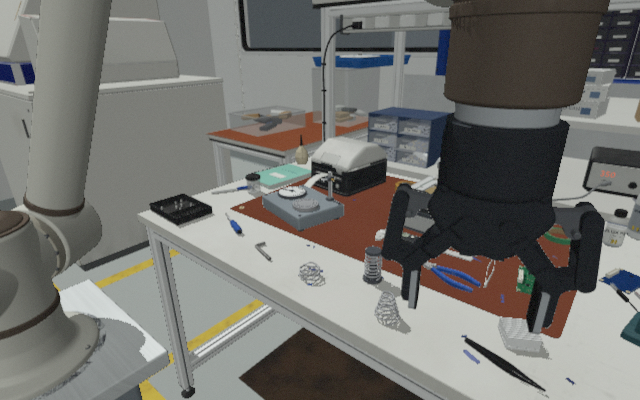

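View pics/top0.png

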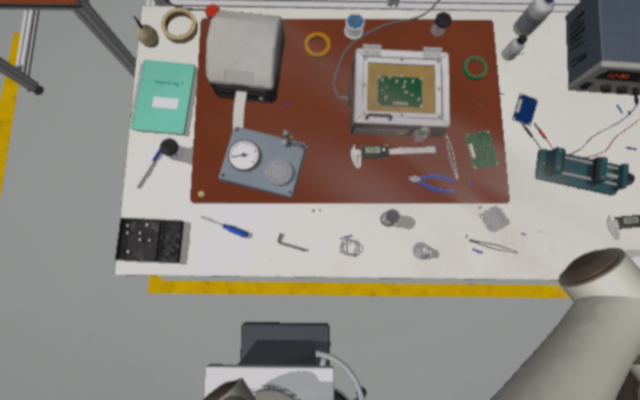

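The scene view shows the tester at about (303,205), the straight coil at (373,265), the cone at (388,310) and the wave spring at (312,272). In the top view the coil is at (390,217), the plate at (279,173), the dial at (243,155) and the post at (290,138). Next I measure from the depth and zoom in.

Run:
```python
from h import *
t=dict(np.load("top0.npz"));s=dict(np.load("scene0.npz"))
a=cv2.resize(t["image"][120:270,210:450],None,fx=3.3,fy=3.3,interpolation=cv2.INTER_CUBIC)
cv2.imwrite("pics/top_c.png",a[:600,:800])
b=cv2.resize(s["image"][160:340,250:450],None,fx=3.3,fy=3.3,interpolation=cv2.INTER_CUBIC);cv2.imwrite("pics/sc_c.png",b[:600])
for n,d in(("top",t),("scene",s)):
    P=pts(d)
    x,y,z=P[...,0],P[...,1],P[...,2]
    r=(x>250)&(x<800)&(y>-500)&(y<300)
    print(n)
    for lo,hi in((10,30),(30,48),(50,54),(54,61),(61,85),(85,100),(100,108),(108,120),(120,140)):
        m=(r&(z>lo)&(z<hi)).astype(np.uint8)
        k,l,st,c=cv2.connectedComponentsWithStats(m)
        for i in range(1,k):
            if st[i,4]>7:
                q=P[l==i];print((lo,hi),st[i,4],c[i].round(),q.mean(0).round(1),q.min(0).round(),q.max(0).round())
```

```text
top
(10, 30) 272 [176. 125.] [775.1 276.2  13.2] [750. 252.  10.] [800. 300.  19.]
(10, 30) 8 [350. 122.] [ 787.5 -200.9   21.4] [ 776. -201.   19.] [ 798. -200.   24.]
(10, 30) 138 [380. 133.] [ 754.8 -280.9   22.2] [ 749. -371.   10.] [ 769. -200.   30.]
(10, 30) 32 [436. 136.] [ 750.2 -434.1   20.4] [ 749. -450.   10.] [ 751. -414.   30.]
(10, 30) 47 [418. 141.] [ 734.8 -385.2   19.7] [ 730. -398.   11.] [ 740. -372.   30.]
(10, 30) 411 [372. 152.] [ 702.2 -261.2   16.3] [ 662. -319.   10.] [ 724. -204.   22.]
(10, 30) 49 [177. 155.] [686.9 264.4  20.2] [677. 254.  12.] [709. 288.  30.]
(10, 30) 25 [430. 150.] [ 713.3 -419.8   11.4] [ 707. -434.   10.] [ 721. -403.   14.]
(10, 30) 11 [399. 150.] [ 710.9 -334.2   11.7] [ 706. -343.   10.] [ 714. -324.   15.]
(10, 30) 37 [415. 151.] [ 710.  -379.6   11.5] [ 703. -398.   10.] [ 718. -362.   15.]
(10, 30) 276 [432. 182.] [ 621.7 -421.4   13.7] [ 595. -480.   10.] [ 643. -360.   19.]
(10, 30) 33 [255. 189.] [595.   50.7  21.7] [586.  12.  13.] [605.  90.  30.]
(10, 30) 25 [384. 220.] [ 516.9 -288.    21.6] [ 506. -302.   12.] [ 535. -2
[... 5692 characters left out ...]
 [ 508. -317.   54.] [ 531. -312.   56.]
(61, 85) 31 [330. 191.] [713.1 -34.9  73.1] [708. -38.  63.] [721. -30.  85.]
(61, 85) 57 [424. 212.] [ 757.  -294.3   67.3] [ 753. -310.   61.] [ 760. -278.   76.]
(61, 85) 155 [373. 252.] [ 517.9 -303.4   67.4] [ 502. -318.   61.] [ 537. -284.   71.]
(85, 100) 21 [329. 184.] [713.7 -34.1  91.8] [708. -37.  85.] [719. -28. 100.]
(100, 108) 9 [329. 181.] [708.  -36.9 104.5] [701. -41. 100.] [720. -33. 108.]
(108, 120) 51 [328. 178.] [706.7 -35.5 112. ] [686. -50. 108.] [723. -23. 120.]
(108, 120) 21 [419. 191.] [ 767.9 -272.9  114.3] [ 765. -293.  112.] [ 772. -255.  116.]
(120, 140) 12 [329. 173.] [714.  -33.7 123.8] [710. -37. 120.] [719. -29. 127.]
```

View pics/top_c.png

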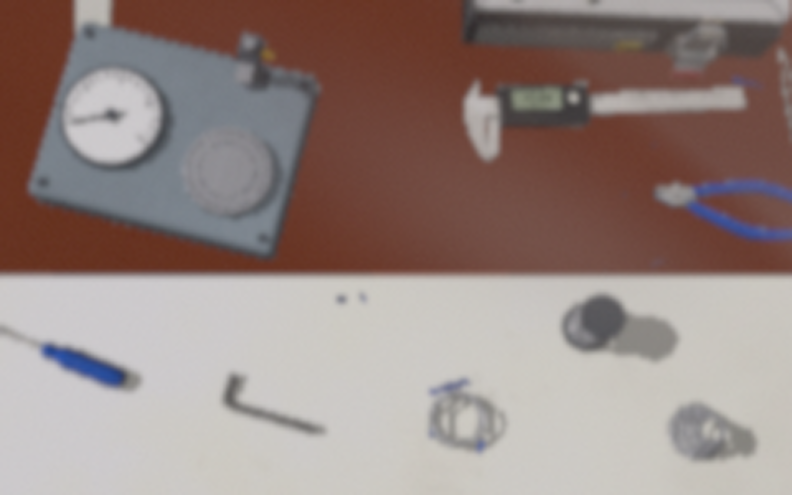

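View pics/sc_c.png

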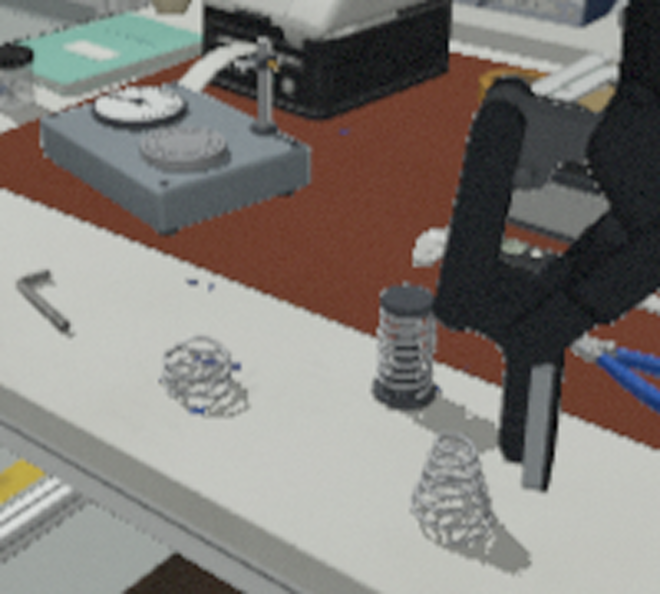

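The crops show the coil standing free with a dark top disc, at (600,318) in the top crop. The wave and cone springs stand clear of it. On the tester, the post lies in the plate's +x direction, roughly world −14°, and the dial needle points left at zero. Now I refine the centres with dark-disc and plate fits in both views.

```bash
cat >> h.py <<'E'
from scipy.spatial.transform import Rotation as Ro
def plane(d,uv,z):
    uv=np.atleast_2d(uv).astype(float);K=d["camera_matrix"]
    r=np.c_[(uv[:,0]-K[0,2])/K[0,0],(uv[:,1]-K[1,2])/K[1,1],np.ones(len(uv))]@d["R"]
    c=-d["R"].T@d["t"];return c+r*((z-c[2])/r[:,2])[:,None]
def delta(p):
    s=arm.read_state();R=Ro.from_quat(s["ee_rot"]);x=R.as_matrix()
    print("t",s["clock"],"pos",s["position"].round(1),"w",s["gripper_width"].round(1),"F",s["contact_force"].round(1),"tooly deg",np.degrees(np.arctan2(x[1,1],x[0,1])).round(1),"z",x[:,2].round(3))
    print("tool shift",R.inv().apply(np.array(p)-s["position"]).round(1))
E
python3 - <<'E'
from h import *
for n in("top","scene"):
    d=dict(np.load(n+"0.npz"));P=pts(d);g=d["image"].astype(int);gr=g.max(-1)
    for nm,c,z,h in(("coil",(521,-300),70,25),("plate",(635,-13.5),57,45)):
        m=(abs(P[...,0]-c[0])<h)&(abs(P[...,1]-c[1])<h)&(abs(P[...,2]-z)<(6 if z==70 else 3.5))
        if z==70: m&=gr<110
        k,l,st,_=cv2.connectedComponentsWithStats(m.astype(np.uint8));i=1+np.argmax(st[1:,4])
        v,u=np.nonzero(l==i);w=plane(d,np.c_[u,v],z)[:,:2].astype(np.float32)
        print(n,nm,len(u),w.mean(0),cv2.minEnclosingCircle(w),P[l==i][:,2].mean())
    m=(abs(P[...,0]-706)<30)&(abs(P[...,1]+34)<20)&(P[...,2]>103)&(P[...,2]<135)
    print(np.c_[np.argwhere(m)[:,::-1],P[m]].round(0).astype(int).tolist()[::2] if n=="top" else "")
delta((522,-300,160))
E
```

```text
top coil 122 [ 521.5844  -299.38333] ((521.6743774414062, -298.8128967285156), 15.604750633239746) 69.40453544025344
top plate 534 [635.33307  -12.411967] ((635.1669921875, -12.432856559753418), 35.079288482666016) 57.169546273175875
[[284, 130, 728, -28, 112], [284, 131, 725, -28, 113], [286, 131, 724, -33, 117], [288, 131, 725, -38, 114], [284, 132, 718, -29, 127], [286, 132, 718, -34, 127], [288, 132, 724, -38, 110], [283, 133, 720, -26, 113], [285, 133, 715, -31, 126], [287, 133, 713, -37, 131], [289, 133, 719, -41, 116], [282, 134, 717, -23, 114], [284, 134, 712, -29, 127], [286, 134, 712, -34, 129], [288, 134, 717, -38, 113], [282, 135, 713, -24, 117], [284, 135, 711, -29, 122], [286, 135, 710, -34, 127], [288, 135, 714, -38, 115], [290, 135, 715, -43, 113], [283, 136, 711, -26, 115], [285, 136, 711, -31, 116], [287, 136, 712, -36, 114], [289, 136, 713, -40, 109], [291, 136, 713, -45, 112], [282, 137, 709, -24, 115], [284, 137, 709, -28, 114], [286, 137, 709, -33, 113], [288, 137, 709, -38, 115], [290, 137, 711, -43, 109], [292, 137, 711, -48, 110], [283, 138, 707, -26, 113], [
[... 478 characters left out ...]
 113], [285, 144, 692, -31, 112], [285, 145, 690, -31, 108]]
scene coil 133 [ 515.8912  -305.26367] ((516.253173828125, -306.2594909667969), 19.553884506225586) 68.08892915768418
scene plate 229 [630.84906 -16.61334] ((630.8298950195312, -16.488630294799805), 37.56819152832031) 56.2047031954222
Traceback (most recent call last):
  File "h.py", line 15, in delta
    print("t",s["clock"],"pos",s["position"].round(1),"w",s["gripper_width"].round(1),"F",s["contact_force"].round(1),"tooly deg",np.degrees(np.arctan2(x[1,1],x[0,1])).round(1),"z",x[:,2].round(3))
                                                          ^^^^^^^^^^^^^^^^^^^^^^^^
AttributeError: 'float' object has no attribute 'round'
```

```bash
sed -i 's/s\["gripper_width"\].round(1)/round(float(s["gripper_width"]),1)/' h.py
```

Call:
play_rows(travel=[[0,0,0],[0,0,0],[0,0,0],[0,0,0],[0,0,0],[0,0,0]], rotation=[[0,0,0.122],[0,0,0.122],[0,0,0.122],[0,0,0.122],[0,0,0.122],[0,0,0]], grip=[1,1,1,1,1,1])

```text
clock: 0.6
position: [224.6, -582.9, 230.7]
ee_rot: [0.122, 0.993, 0.001, -0.0]
contact_force: [-0.3, 0.0, -0.4]
gripper_width: 85.1
```

```bash
python3 -c "
from h import *
delta((521.5,-300,150))"
```

```text
t 0.6 pos [ 224.6 -582.9  230.7] w 85.1 F [-0.3  0.  -0.4] tooly deg 76.0 z [-0.     0.001 -1.   ]
tool shift [-219.7  346.2   80.9]
```

Call:
play_rows(travel=[[-0.02,0.0315,0.007],[-0.02,0.0315,0.007],[-0.02,0.0315,0.007],[-0.02,0.0315,0.007],[-0.02,0.0315,0.007],[-0.02,0.0315,0.007],[-0.02,0.0315,0.007],[-0.02,0.0315,0.007],[-0.02,0.0315,0.007],[-0.02,0.0315,0.007],[-0.02,0.0315,0.007],[0,0,0]], rotation=[[0,0,0],[0,0,0],[0,0,0],[0,0,0],[0,0,0],[0,0,0],[0,0,0],[0,0,0],[0,0,0],[0,0,0],[0,0,0],[0,0,0]], grip=[1,1,1,1,1,1,1,1,1,1,1,1])

```text
clock: 1.6
position: [524.9, -295.4, 152.4]
ee_rot: [0.116, 0.993, 0.0, -0.001]
contact_force: [-0.3, 0.1, -0.0]
gripper_width: 85.3
```

Run:
```python
from h import *
delta((521.5,-300,8.5))
d=optics.get_image("scene")
cv2.imwrite("pics/s1.png",cv2.resize(d["image"][130:330,250:500],None,fx=3,fy=3,interpolation=cv2.INTER_CUBIC))
```

```text
t 1.6 pos [ 524.9 -295.4  152.4] w 85.3 F [-0.3  0.1 -0. ] tooly deg 76.7 z [-0.001  0.001 -1.   ]
tool shift [  2.   -5.3 143.9]
```

View pics/s1.png

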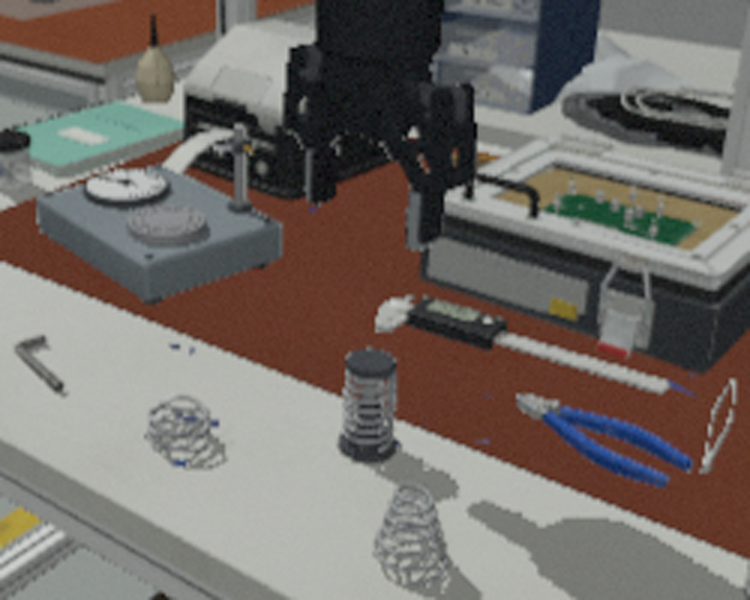

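The gripper is centred over the coil: the fingertips at (314,190) and (420,235) straddle the coil at (370,355). I correct laterally and then go down.

Call:
play_rows(travel=[[0.002,-0.005,0],[0,0,0],[0,0,0.02],[0,0,0.02],[0,0,0.02],[0,0,0.02],[0,0,0.02],[0,0,0.01],[0,0,0],[0,0,0]], rotation=[[0,0,0],[0,0,-0.012],[0,0,0],[0,0,0],[0,0,0],[0,0,0],[0,0,0],[0,0,0],[0,0,0],[0,0,0]], grip=[1,1,1,1,1,1,1,1,1,1])

```text
clock: 2.48
position: [517.9, -304.9, 44.7]
ee_rot: [0.115, 0.993, -0.0, -0.0]
contact_force: [-0.0, -0.4, 0.6]
gripper_width: 85.5
```

```bash
python3 -c "
from h import *
delta((521.5,-300,8.5))"
```

```text
t 2.4833 pos [ 517.9 -304.9   44.7] w 85.5 F [-0.  -0.4  0.6] tooly deg 76.8 z [-0. -0. -1.]
tool shift [-2.4  5.6 36.2]
```

Call:
play_rows(travel=[[-0.0024,0.0055,0],[0,0,0],[0,0,0],[0,0,0]], rotation=[[0,0,0],[0,0,0],[0,0,0],[0,0,0]], grip=[1,1,1,1])

```text
clock: 2.82
position: [522.5, -299.1, 45.3]
ee_rot: [0.115, 0.993, -0.0, 0.001]
contact_force: [-0.1, -0.0, 0.2]
gripper_width: 85.0
```

```bash
python3 -c "
from h import *
delta((521.5,-300,8.5))"
```

```text
t 2.8167 pos [ 522.5 -299.1   45.3] w 85.0 F [-0.1 -0.   0.2] tooly deg 76.8 z [ 0.002 -0.    -1.   ]
tool shift [ 0.8 -1.1 36.8]
```

Call:
play_rows(travel=[[0.0005,-0.0005,0.012],[0,0,0.012],[0,0,0.0125],[0,0,0],[0,0,0],[0,0,0]], rotation=[[0,0,0],[0,0,0],[0,0,0],[0,0,0],[0,0,0],[0,0,0]], grip=[1,1,1,1,1,1])

```text
clock: 3.32
position: [521.9, -299.7, 8.6]
ee_rot: [0.115, 0.993, -0.0, 0.001]
contact_force: [-0.4, -0.7, -0.3]
gripper_width: 85.3
```

Call:
play_rows(travel=[[0,0,0],[0,0,0],[0,0,0],[0,0,0],[0,0,0],[0,0,0],[0,0,0],[0,0,0],[0,0,0],[0,0,0]], rotation=[[0,0,0],[0,0,0],[0,0,0],[0,0,0],[0,0,0],[0,0,0],[0,0,0],[0,0,0],[0,0,0],[0,0,0]], grip=[0.8,0.7,0.6,0.5,0.45,0.4,0.3,0.2,0,0])

```text
clock: 4.15
position: [521.5, -299.7, 8.4]
ee_rot: [0.115, 0.993, -0.0, 0.0]
contact_force: [-0.8, -0.5, 4.9]
gripper_width: 33.5
```

```bash
python3 -c "
from h import *
delta((521.5,-300,8.5));print(arm.read_state()['wrist_torque'])"
```

```text
t 4.15 pos [ 521.5 -299.7    8.4] w 33.5 F [-0.8 -0.5  4.9] tooly deg 76.8 z [ 0.001 -0.    -1.   ]
tool shift [-0.  -0.3 -0.1]
[-0.05723491  0.27840053 -0.0036413 ]
```

Call:
play_rows(travel=[[0,0,-0.008],[0,0,-0.015],[0,0,-0.02],[0,0,-0.02],[0,0,-0.02],[0,0,-0.02],[0,0,-0.02],[0,0,0],[0,0,0]], rotation=[[0,0,0],[0,0,0],[0,0,0],[0,0,0],[0,0,0],[0,0,0],[0,0,0],[0,0,0],[0,0,0]], grip=[0,0,0,0,0,0,0,0,0])

```text
clock: 4.9
position: [521.5, -299.3, 131.4]
ee_rot: [0.115, 0.993, 0.0, 0.001]
contact_force: [-0.6, -0.2, -2.1]
gripper_width: 33.8
```

Run:
```python
from h import *
delta((635,-13,131))
d=optics.get_image("scene")
cv2.imwrite("pics/s2.png",cv2.resize(d["image"][100:300,250:500],None,fx=3,fy=3,interpolation=cv2.INTER_CUBIC))
```

```text
t 4.9 pos [ 521.5 -299.3  131.4] w 33.8 F [-0.6 -0.2 -2.1] tooly deg 76.8 z [ 0.002  0.    -1.   ]
tool shift [-45.1 304.6   0.7]
```

View pics/s2.png

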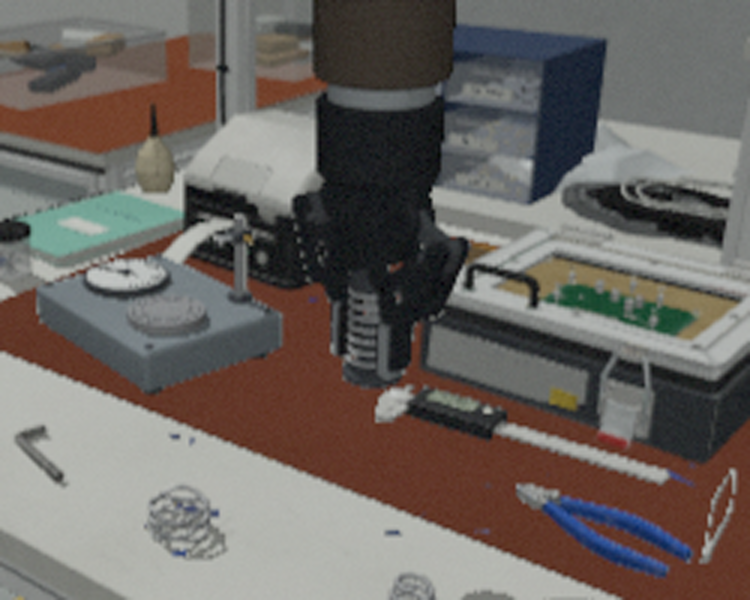

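The spring is held upright in the fingers at (365,330), with its foot clear. I carry it over the plate.

Call:
play_rows(travel=[[-0.0045,0.031,0],[-0.0045,0.031,0],[-0.0045,0.031,0],[-0.0045,0.031,0],[-0.0045,0.031,0],[-0.0045,0.031,0],[-0.0045,0.031,0],[-0.0045,0.031,0],[-0.0045,0.031,0],[-0.003,0.0175,0],[-0.0016,0.008,0],[0,0,0]], rotation=[[0,0,0],[0,0,0],[0,0,0],[0,0,0],[0,0,0],[0,0,0],[0,0,0],[0,0,0],[0,0,0],[0,0,0],[0,0,0],[0,0,0]], grip=[0,0,0,0,0,0,0,0,0,0,0,0])

```text
clock: 5.95
position: [634.5, -12.0, 129.1]
ee_rot: [0.114, 0.993, -0.0, -0.001]
contact_force: [-0.5, -0.1, -1.4]
gripper_width: 33.7
```

Call:
play_rows(travel=[[0,0,0],[0,0,0.01],[0,0,0.015],[0,0,0.015],[0,0,0],[0,0,0],[0,0,0]], rotation=[[0,0,0],[0,0,0],[0,0,0],[0,0,0],[0,0,0],[0,0,0],[0,0,0]], grip=[0,0,0,0,0,0,0])

```text
clock: 6.53
position: [634.9, -14.2, 91.3]
ee_rot: [0.115, 0.993, -0.0, 0.0]
contact_force: [-0.2, -0.4, -2.1]
gripper_width: 34.2
```

Run:
```python
from h import *
delta((635,-13,65.5))
d=optics.get_image("top");e=optics.get_image("scene")
a=cv2.resize(e["image"][140:240,250:370],None,fx=5,fy=5,interpolation=cv2.INTER_CUBIC)
cv2.imwrite("pics/s3.png",a)
P=pts(e)
for lo,hi in((78,84),(84,100)):
    m=(abs(P[...,0]-630)<40)&(abs(P[...,1]+15)<40)&(P[...,2]>lo)&(P[...,2]<hi);q=P[m];print(m.sum(),q.min(0),q.max(0),q.mean(0))
```

```text
t 6.5333 pos [634.9 -14.2  91.3] w 34.2 F [-0.2 -0.4 -2.1] tooly deg 76.8 z [ 0.001 -0.    -1.   ]
tool shift [ 0.2  1.2 25.8]
4 [618.31175078 -30.00586332  82.73974845] [630.14541149  -8.35025696  83.84428426] [622.27046963 -19.54680375  83.30869312]
89 [616.5463639  -42.63518458  84.10982297] [644.7278946   10.84718454  99.74340317] [627.09682398 -17.65652     91.31421195]
```

View pics/s3.png

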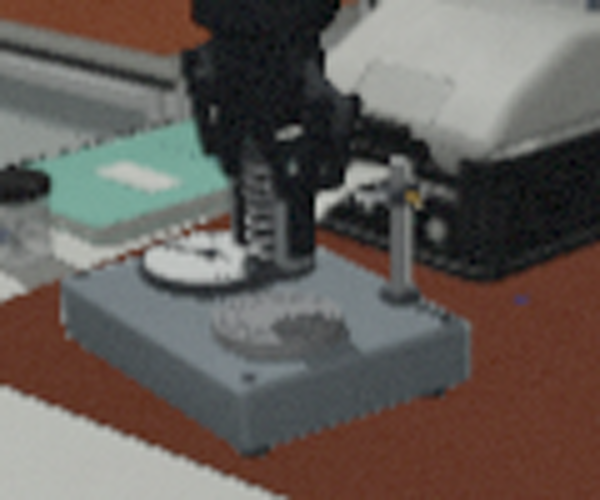

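The spring hangs directly above the plate, foot at (280,262) over the plate centre at (280,325), clear of the post and dial. Lowering.

Call:
play_rows(travel=[[0,0.001,0.01],[0,0,0.01],[0,0,0.003],[0,0,0.001],[0,0,0],[0,0,0],[0,0,0]], rotation=[[0,0,0],[0,0,0],[0,0,0],[0,0,0],[0,0,0],[0,0,0],[0,0,0]], grip=[0,0,0,0,0,0,0])

```text
clock: 7.22
position: [635.2, -12.3, 67.1]
ee_rot: [0.115, 0.993, 0.0, 0.0]
contact_force: [-0.2, 0.3, -1.5]
gripper_width: 33.8
```

Call:
play_rows(travel=[[0,0,0.001],[0,0,0.001],[0,0,0],[0,0,0]], rotation=[[0,0,0],[0,0,0],[0,0,0],[0,0,0]], grip=[0,0,0,0])

```text
clock: 7.55
position: [635.2, -12.3, 65.2]
ee_rot: [0.115, 0.993, 0.0, 0.0]
contact_force: [-0.7, -0.1, -0.1]
gripper_width: 33.7
```

Call:
play_rows(travel=[[0,0,0.0005],[0,0,0.0005],[0,0,0],[0,0,0]], rotation=[[0,0,0],[0,0,0],[0,0,0],[0,0,0]], grip=[0,0,0,0])

```text
clock: 7.88
position: [635.2, -12.3, 64.3]
ee_rot: [0.115, 0.993, 0.0, 0.0]
contact_force: [-0.8, -0.5, 2.5]
gripper_width: 34.0
```

Run:
```python
from h import *
delta((635,-13,65.5))
```

```text
t 7.8833 pos [635.2 -12.3  64.3] w 34.0 F [-0.8 -0.5  2.5] tooly deg 76.8 z [ 0.001  0.    -1.   ]
tool shift [ 0.  -0.7 -1.2]
```

Contact is made. I ease up slightly and open slowly.

Call:
play_rows(travel=[[0,0,-0.0005],[0,0,0],[0,0,0],[0,0,0],[0,0,0],[0,0,0],[0,0,0],[0,0,0],[0,0,0],[0,0,0],[0,0,0],[0,0,0]], rotation=[[0,0,0],[0,0,0],[0,0,0],[0,0,0],[0,0,0],[0,0,0],[0,0,0],[0,0,0],[0,0,0],[0,0,0],[0,0,0],[0,0,0]], grip=[0,0.38,0.42,0.46,0.5,0.55,0.6,0.7,0.8,0.9,0.9,0.9])

```text
clock: 8.88
position: [634.9, -12.3, 64.3]
ee_rot: [0.115, 0.993, 0.0, 0.0]
contact_force: [0.5, 1.0, -0.1]
gripper_width: 77.1
```

Call:
play_rows(travel=[[0,0,-0.005],[0,0,-0.01],[0,0,-0.015],[0,0,-0.02],[0,0,-0.02],[0,0,-0.02],[0,0,-0.02],[0,0,0],[0,0,0],[0,0,0],[0,0,0],[0,0,0]], rotation=[[0,0,0],[0,0,0],[0,0,0],[0,0,0],[0,0,0],[0,0,0],[0,0,0],[0,0,0],[0,0,0],[0,0,0],[0,0,0],[0,0,0]], grip=[0.9,0.9,0.9,0.9,0.9,0.9,0.9,0.5,0.2,0,0,0])

```text
clock: 9.88
position: [634.3, -12.4, 173.2]
ee_rot: [0.115, 0.993, -0.0, -0.001]
contact_force: [-0.3, -0.1, -0.6]
gripper_width: 15.9
```

Run:
```python
from h import *
delta((635,-13,127))
e=optics.get_image("scene")
a=cv2.resize(e["image"][120:240,240:380],None,fx=5,fy=5,interpolation=cv2.INTER_CUBIC)
cv2.imwrite("pics/s4.png",a)
P=pts(e)
for lo,hi in((65,80),(80,100),(100,122),(122,132)):
    m=(abs(P[...,0]-630)<35)&(abs(P[...,1]+15)<35)&(P[...,2]>lo)&(P[...,2]<hi);q=P[m];print(lo,m.sum(),q.min(0).round(1),q.max(0).round(1),q.mean(0).round(1))
v,u=np.nonzero(m);w=plane(e,np.c_[u,v],126.4)[:,:2].astype(np.float32);print(cv2.minEnclosingCircle(w),w.mean(0))
```

```text
t 9.8833 pos [634.3 -12.4 173.2] w 15.9 F [-0.3 -0.1 -0.6] tooly deg 76.8 z [-0.002 -0.    -1.   ]
tool shift [-0.9 -0.4 46.2]
65 56 [620.4 -29.2  65.2] [652.3   2.3  79.9] [632.  -17.4  73.6]
80 78 [617.9 -30.1  80.3] [654.5   3.6  99.1] [633.6 -18.1  90.1]
100 82 [618.6 -29.2 100.1] [653.6   5.2 121.7] [630.9 -17.1 110.3]
122 55 [620.  -30.  122.3] [652.1   3.9 126.6] [634.4 -14.4 124.9]
((630.830810546875, -16.800201416015625), 18.795215606689453) [631.2488   -17.297132]
```

View pics/s4.png

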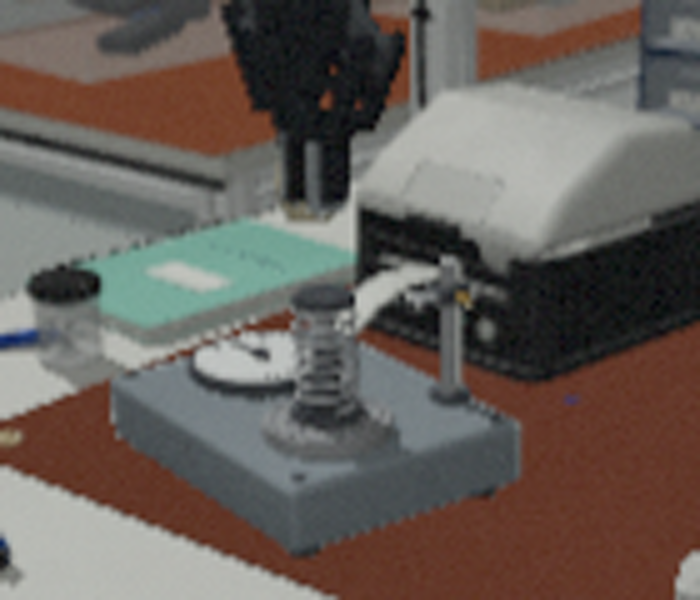

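The spring stands free and upright. Its head centre in the scene view is (630.8,−16.8) and the plate's is (630.8,−16.5), so it is centred to about 0.3 mm. The gripper is above it and closing. Now I approach with closed fingers.

Call:
play_rows(travel=[[0,0,0.0],[0,0,0],[0,0,0],[0,0,0.012],[0,0,0.012],[0,0,0.01],[0,0,0.006],[0,0,0],[0,0,0],[0,0,0]], rotation=[[0,0,0],[0,0,0],[0,0,0],[0,0,0],[0,0,0],[0,0,0],[0,0,0],[0,0,0],[0,0,0],[0,0,0]], grip=[0,0,0,0,0,0,0,0,0,0])

```text
clock: 10.77
position: [635.4, -12.3, 134.9]
ee_rot: [0.115, 0.993, 0.0, 0.001]
contact_force: [-0.7, -0.7, 0.0]
gripper_width: 0.1
```

Call:
play_rows(travel=[[0,0,0.002],[0,0,0.002],[0,0,0],[0,0,0]], rotation=[[0,0,0],[0,0,0],[0,0,0],[0,0,0]], grip=[0,0,0,0])

```text
clock: 11.1
position: [634.9, -12.3, 130.3]
ee_rot: [0.115, 0.993, 0.0, 0.0]
contact_force: [-0.6, 0.3, -1.0]
gripper_width: -0.4
```

Run:
```python
from h import *
delta((635,-13,111))
```

```text
t 11.1 pos [634.9 -12.3 130.3] w -0.4 F [-0.6  0.3 -1. ] tooly deg 76.8 z [ 0.  0. -1.]
tool shift [-0.3 -0.6 19.3]
```

Call:
play_rows(travel=[[0,0,0.002],[0,0,0.002],[0,0,0.002],[0,0,0.002],[0,0,0.002],[0,0,0],[0,0,0],[0,0,0]], rotation=[[0,0,0],[0,0,0],[0,0,0],[0,0,0],[0,0,0],[0,0,0],[0,0,0],[0,0,0]], grip=[0,0,0,0,0,0,0,0])

```text
clock: 11.77
position: [635.1, -12.3, 120.7]
ee_rot: [0.115, 0.993, 0.0, 0.0]
contact_force: [-1.1, 0.1, 2.9]
gripper_width: -0.1
```

Run:
```python
from h import *
delta((635,-13,111))
F=[]
for i in range(4):
    e=optics.get_image("scene" if i<3 else "top");F.append(arm.read_state()["contact_force"][2])
    if i==2: s=e
print(F)
P=pts(s);g=s["image"].max(-1)
m=(abs(P[...,0]-631)<25)&(abs(P[...,1]+16)<25)&(P[...,2]>112)&(P[...,2]<124);print(m.sum(),np.percentile(P[m][:,2],[50,80,90,97]).round(1))
m=(abs(P[...,0]-692)<14)&(abs(P[...,1]+29)<14)&(P[...,2]>95);print(m.sum(),P[m].round(1).tolist())
cv2.imwrite("pics/s5.png",cv2.resize(s["image"][150:220,280:350],None,fx=8,fy=8,interpolation=cv2.INTER_CUBIC))
```

```text
t 11.7667 pos [635.1 -12.3 120.7] w -0.1 F [-1.1  0.1  2.9] tooly deg 76.8 z [ 0.001  0.    -1.   ]
tool shift [-0.1 -0.7  9.7]
[np.float64(4.357895591758281), np.float64(2.9579122925919132), np.float64(3.4315748031112037), np.float64(3.3272776600926695)]
61 [118.3 120.  121.8 123.4]
23 [[704.9, -25.8, 110.9], [705.3, -29.0, 111.5], [703.4, -34.1, 113.1], [705.6, -39.3, 113.7], [694.2, -20.6, 109.9], [694.5, -23.9, 110.5], [699.2, -23.4, 109.1], [699.9, -26.4, 109.6], [700.4, -29.6, 110.1], [701.2, -32.4, 110.5], [702.8, -34.6, 110.5], [703.6, -37.5, 111.0], [689.3, -24.7, 109.3], [690.3, -27.4, 109.6], [691.8, -29.7, 109.7], [692.7, -32.4, 110.0], [694.8, -34.2, 109.8], [699.7, -33.6, 108.3], [701.3, -35.8, 108.4], [702.6, -38.2, 108.5], [687.5, -33.2, 108.8], [702.9, -34.5, 104.8], [702.9, -38.0, 105.5]]
```

View pics/s5.png

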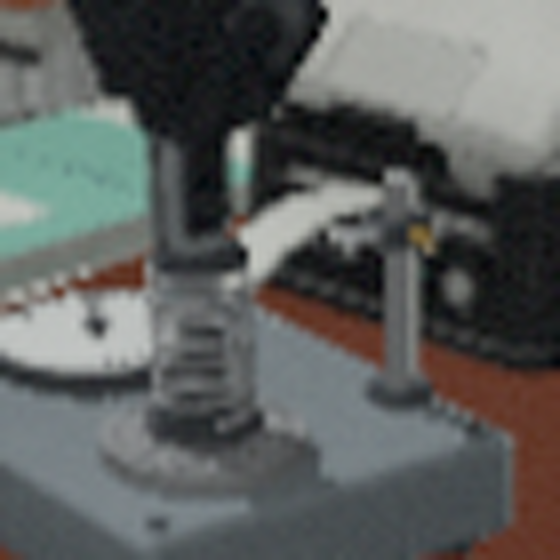

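Closed fingers are on the head at about 120.7 mm, as intended, with the blade level just below at (380,240). Continuing most of the way.

Call:
play_rows(travel=[[0,0,0.002],[0,0,0.002],[0,0,0.002],[0,0,0.0015],[0,0,0],[0,0,0],[0,0,0]], rotation=[[0,0,0],[0,0,0],[0,0,0],[0,0,0],[0,0,0],[0,0,0],[0,0,0]], grip=[0,0,0,0,0,0,0])

```text
clock: 12.55
position: [635.1, -12.3, 113.4]
ee_rot: [0.115, 0.993, -0.0, 0.0]
contact_force: [-2.1, 0.7, 5.8]
gripper_width: -0.2
```

Run:
```python
from h import *
F=[];z=[];D=0
for i in range(10):
    s=optics.get_image("scene");a=arm.read_state();F.append(a["contact_force"][2]);z.append(a["position"][2]);D=D+s["image"].astype(float)/10
print(np.mean(F),np.std(F),np.mean(z),np.std(z))
I=D.astype(np.uint8)
# image rows (sub-pixel) of the blade height plane over the spring: z=111 and head rim rows
K=s["camera_matrix"]
def px(X): c=s["R"]@np.array(X)+s["t"];return (K@c)[:2]/c[2]
for z_ in(111,113,126.4): print(z_,px((630.8,-16.6,z_)).round(1))
print("mark px",px((631+54.4,-16.6-13.4,111)).round(1))
b=cv2.resize(I[160:215,285:350],None,fx=10,fy=10,interpolation=cv2.INTER_CUBIC);cv2.imwrite("pics/s6.png",b)
```

```text
6.148435615285105 0.630262147897923 113.4310856158332 0.010911215999727457
111 [304.1 184.6]
113 [304.  183.9]
126.4 [303.9 179.1]
mark px [321.6 180.2]
```

View pics/s6.png

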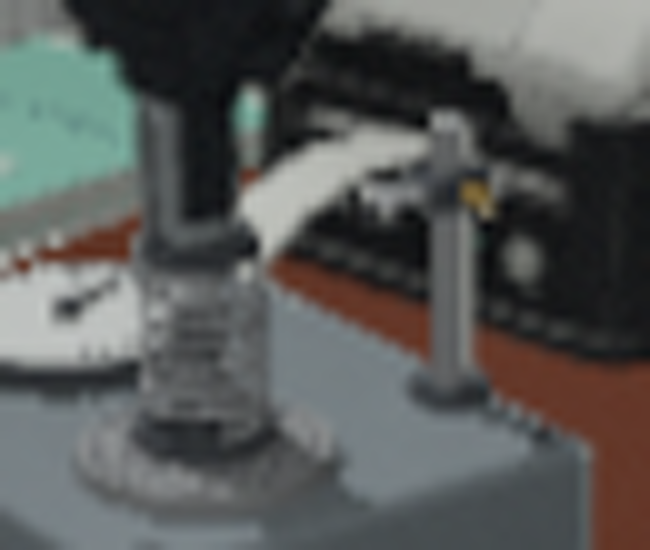

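The averaged view shows the head at (195,240) almost level with the blade at (385,190), allowing for perspective. Force and height agree: about 6.3 N at 113.4 mm. I go the last 2.4 mm and hold.

Call:
play_rows(travel=[[0,0,0.001],[0,0,0.001],[0,0,0.00045],[0,0,0],[0,0,0],[0,0,0],[0,0,0],[0,0,0]], rotation=[[0,0,0],[0,0,0],[0,0,0],[0,0,0],[0,0,0],[0,0,0],[0,0,0],[0,0,0]], grip=[0,0,0,0,0,0,0,0])

```text
clock: 13.72
position: [635.2, -12.3, 111.3]
ee_rot: [0.115, 0.993, -0.0, 0.0]
contact_force: [-0.7, 0.7, 7.5]
gripper_width: -0.1
```

Run:
```python
from h import *
F=[]
for i in range(6):
    t=optics.get_image("top");a=arm.read_state();F.append(a["contact_force"][2])
print(np.mean(F),a["position"],a["clock"])
cv2.imwrite("pics/t7.png",cv2.resize(t["image"][130:185,215:310],None,fx=6,fy=6,interpolation=cv2.INTER_CUBIC))
```

```text
7.534727196244831 [635.14757906 -12.33730265 111.27033359] 14.0167
```

Call:
play_rows(travel=[[0,0,0.0003],[0,0,0],[0,0,0],[0,0,0],[0,0,0],[0,0,0],[0,0,0],[0,0,0],[0,0,0],[0,0,0],[0,0,0],[0,0,0]], rotation=[[0,0,0],[0,0,0],[0,0,0],[0,0,0],[0,0,0],[0,0,0],[0,0,0],[0,0,0],[0,0,0],[0,0,0],[0,0,0],[0,0,0]], grip=[0,0,0,0,0,0,0,0,0,0,0,0])

```text
clock: 15.02
position: [635.2, -12.3, 111.0]
ee_rot: [0.115, 0.993, -0.0, 0.0]
contact_force: [-2.9, 0.9, 7.9]
gripper_width: 0.2
```

Call:
play_rows(travel=[[0,0,0],[0,0,0],[0,0,0],[0,0,0],[0,0,0],[0,0,0],[0,0,0],[0,0,0],[0,0,0],[0,0,0],[0,0,0],[0,0,0]], rotation=[[0,0,0],[0,0,0],[0,0,0],[0,0,0],[0,0,0],[0,0,0],[0,0,0],[0,0,0],[0,0,0],[0,0,0],[0,0,0],[0,0,0]], grip=[0,0,0,0,0,0,0,0,0,0,0,0])

```text
clock: 16.02
position: [635.1, -12.3, 111.0]
ee_rot: [0.115, 0.993, -0.0, 0.0]
contact_force: [-1.7, 0.0, 7.0]
gripper_width: 0.1
```

Call:
play_rows(travel=[[0,0,-0.001],[0,0,-0.002],[0,0,-0.002],[0,0,-0.002],[0,0,-0.002],[0,0,-0.002],[0,0,-0.002],[0,0,-0.002],[0,0,-0.002],[0,0,-0.002],[0,0,-0.002],[0,0,-0.003]], rotation=[[0,0,0],[0,0,0],[0,0,0],[0,0,0],[0,0,0],[0,0,0],[0,0,0],[0,0,0],[0,0,0],[0,0,0],[0,0,0],[0,0,0]], grip=[0,0,0,0,0,0,0,0,0,0,0,0])

```text
clock: 17.02
position: [634.4, -12.4, 133.5]
ee_rot: [0.115, 0.993, -0.0, -0.001]
contact_force: [0.3, -0.1, -1.2]
gripper_width: -0.2
```

Call:
play_rows(travel=[[0,0,-0.01],[0,0,-0.02],[0,0,-0.02],[0,0,-0.02],[0,0,-0.02],[0,0,0],[0,0,0],[0,0,0]], rotation=[[0,0,0],[0,0,0],[0,0,0],[0,0,0],[0,0,0],[0,0,0],[0,0,0],[0,0,0]], grip=[0,0,0,0,0,0,0,0])

```text
clock: 17.68
position: [634.4, -12.3, 223.8]
ee_rot: [0.115, 0.993, 0.0, -0.0]
contact_force: [1.0, -0.2, 0.4]
gripper_width: -0.0
```

Run:
```python
from h import *
delta((635,-13,111))
e=optics.get_image("scene")
cv2.imwrite("pics/s8.png",cv2.resize(e["image"][140:340,240:440],None,fx=3,fy=3,interpolation=cv2.INTER_CUBIC))
P=pts(e)
m=(abs(P[...,0]-630)<35)&(abs(P[...,1]+15)<35)&(P[...,2]>122)&(P[...,2]<132)
v,u=np.nonzero(m);w=plane(e,np.c_[u,v],126.4)[:,:2].astype(np.float32);print(m.sum(),P[m][:,2].mean(),cv2.minEnclosingCircle(w),w.mean(0))
```

```text
t 17.6833 pos [634.4 -12.3 223.8] w -0.0 F [ 1.  -0.2  0.4] tooly deg 76.8 z [-0.001  0.    -1.   ]
tool shift [ -0.9  -0.6 112.8]
56 124.90149551396459 ((629.3653564453125, -18.142776489257812), 20.46857261657715) [630.9479   -17.561577]
```

View pics/s8.png

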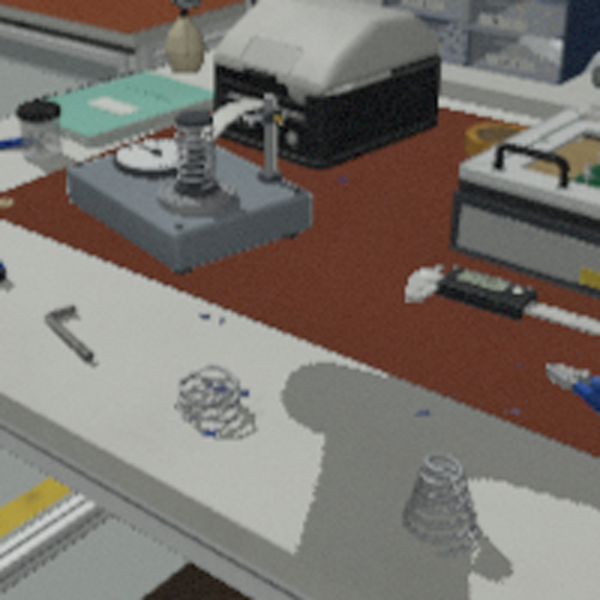

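The coil stands free and upright at full height on the plate at (195,160). The wave spring at (215,400) and the cone at (440,505) have not moved, and the arm is clear. Handing in.

```bash
python3 -c "
from h import *
print(workorder.job_done())"
```

```text
the job is handed in; nothing more can be done
None
```

The job is done and handed in at about 17.7 s. The coil spring was stood on the plate, released, pressed to the blade's height with closed fingers, held, and let rise again.

- **Placing:** after release, the spring's head and the plate's centre matched to about 0.3 mm in the scene view. The two cameras differed from each other by about 4–5 mm in absolute position at the plate (more at the coil), so I placed it using the top camera and checked the centring within the scene view.
- **Press:** the finger tips settled 0.3 mm high at 111.3 mm, so I nudged them down to 111.0 mm, the blade's height. They stayed there for about 2 s at 7–8 N, then rose slowly. I set the level from the arm's measured height. The blade's depth readings spread over roughly 108–114 mm, and the force matched what the stiffnesses predict.
- **Last check:** in the final picture the spring stands free and upright at full height, the cone and wave springs are where they were, and the tool is about 97 mm above the spring's top. The last fit of the head circle was noisier, about 1.5 mm off the earlier one, though its mean point agrees within about 1 mm.
- **Not checked:** I never read the dial needle numerically.

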